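# Shut down the bench: sweep the switch row off

### The arm

A 6-joint arm with a two-finger parallel gripper is mounted at the origin on a cart in front of the work surface, level with it; the furniture and walls round the work are solid. World frame = base frame: x ahead of the robot, y to its left, z up, the work surface at z = 0. Lengths are in mm, angles in rad, forces in N, time in s.
With the tool pointing down it reaches from about 350 to 725 mm from the base axis. Payload 4.3 kg.
Tool frame: the origin (TCP) lies between the finger pads, 19 mm behind the fingertips; this is the grasp point; z points along the fingers, y is the line along which they close (so a half turn about z gives the same grasp; the last joint's range is limited). The gripper opens to 85 mm and grips with 20 to 120 N. Pads are 22 mm wide; open, the fingers measure 114 mm over their backs; the gripper's body (76 mm by 85 mm) begins 54 mm behind the grasp point. The pads swing forward as they close: fully open they stand 13 mm farther back than shut.
Start: joints at [1.24, 0.377, 0.081, 1.274, 0, 1.46], TCP at [125.934, 561.075, 250.029] pointing down, gripper open.
Joint ranges: [-2.72, 2.72], [-0.84, 1.66], [-1.02, 1.22], [-1.77, 2.12], [-1.37, 1.28], [-3.14, 3.14]. Speed limits (rad/s): [2.57, 2.57, 3.14, 3.14, 3.14, 3.14].

### API

Orientations are given as a unit quaternion [w, x, y, z].
In Python, from station import r, cams, job, kinematics gives the robot as it stands (r), with the cameras (cams), the job (job) and the kinematics (kinematics). Calls block until the motion is done:
- r.goto(position, orientation): joint-space move of the TCP to a pose.
- r.line_to(position, orientation=None, v=150): straight line of the TCP; orientation=None keeps the orientation; v is the mean speed in mm/s.
- r.goto_joints(angles): joint-space move.
- r.open() and r.grab(grip_force=None): open the fingers fully, or close them until they stop; grip_force is the grip in N (None keeps the last).
- r.pause(seconds).
- kinematics.solve_ik(position, orientation): joint angles nearest the present ones, or None.
- r.get_obs(): the state.
- cams.grab_frame(name): name is "scene" or "top"; returns a dict with "color" (384x512x3 uint8, red, green, blue), "mtx" (3x3 intrinsics, pixels), "position" and "rotation" of the camera in the world. Camera axes: x right, y down, z forward; pixel columns grow to the right and rows downward; lengths in mm; the calibration is good to about 2 mm. A picture is of the moment at which its call begins. There is no depth.
A pose or a line that the arm cannot do raises r.MotionError and nothing moves.
- job.hand_in(): hands the job in; it is judged then, once.
The state is a dict: "clock": time; "joints": joint angles; "qd": joint speeds; "joint_efforts": joint torques, N m; "position": TCP position; "ee_rot": TCP orientation; "force": force on the tool from outside, world axes, zero at the start; "wrist_torque": the same for the moment, N m; "width": finger opening in mm; "grip_force": force on a finger pad.
Only numpy, scipy, OpenCV 4.12 (cv2) and the standard library are available. Lean on these libraries where they do the work, as an engineer would, in place of code of your own. Each camera call takes 0.05 s, during which the arm holds its last target. There are 200 camera calls.

### The job

The shift is over: switch off the four black paddle switches on the bench switch unit in one finger drag along the row, from the first black one towards the red one, laying each fully over; feel gently for the panel under the canopy first, because its height varies, and do not draw the hand out from under the canopy between the first switch and the last. Leave the red switch on, do not press hard on the unit, and leave everything lying on the bench where it is.

Things in the scene. Friction and masses are not known exactly. Their poses are not given: they have to be found in the camera images.
- switch_unit: Bench switch unit, grey housing with a blue sheet canopy, fixed to the bench; 126 (x) by 262 (y) mm, 234 mm high. Origin: centre of its underside; x to its back (away from the robot), y along the row of switches, z up. Its flat aluminium panel is sloped 35 deg, facing up and towards the robot: outward normal n = (-sin35, 0, cos35) in the unit's axes.
- panel_low (a point): centre of the panel's face at its lowest setting: (0, 0, 85 mm) in the unit, axes as the unit's. The panel (84 mm up the slope, 250 mm along y) can be set out from here along n by 0 to 40 mm; locked where it was left, with up to 4 mm give on rubber mounts (2.5 N/mm). This point does not follow it: the setting is not measured and must be felt by touching the bare face with a fingertip.
- landing (a point): on the panel's face at its lowest setting, (0, 99, 85) mm in the unit: middle of the bare stretch of face (y = 75 to 125 mm) before the first black switch, where a fingertip can touch down along -n
- canopy_lip (a point): middle of the canopy's rolled front edge, (-16, 0, 227) mm in the unit. The canopy is a level roof, underside at 230 mm, from here to the back sheet at x = 69 mm; open to the robot and at the sides (end gussets only behind x = 37 mm). It covers the switches, so the hand comes in tilted 30 to 45 deg from vertical, fingers pointing forward and down, about square to the panel.
- black_row (a point): middle of the four black paddle switches, (0, 10, 85) mm in the unit (panel at its lowest); their axles are at y = 55, 25, -5, -35 mm, 4 mm under the face. Paddles are 14 mm wide, 7 thick, end 24 mm from the axle. On: lean 17 deg to +y, tip 20 mm above the face. Off: 80 deg over to -y, at most 5 mm proud. No snap; friction 0.03 N m, 1.5 N at the tip.
- red_place (a point): the red paddle's place, (0, -100, 85) mm in the unit (panel at its lowest), same make as the black ones; when on it reaches to y = -88 mm. A fingertip dragged to -y along the row with its end 1 to 5 mm above the face lays each black paddle over and passes over it; higher, it leaves the paddle half-way. The fourth is off once the fingertip's leading edge is at y = -65 mm.
- switch_1 (a joint): angle of black paddle 1 (first, at the +y end): 0 on (leaning to +y), 0.30 upright, 1.7 fully off (laid over to -y); 1.45 or more counts as off
- switch_2 (a joint): angle of black paddle 2 (second): 0 on (leaning to +y), 0.30 upright, 1.7 fully off (laid over to -y); 1.45 or more counts as off
- switch_3 (a joint): angle of black paddle 3 (third): 0 on (leaning to +y), 0.30 upright, 1.7 fully off (laid over to -y); 1.45 or more counts as off
- switch_4 (a joint): angle of black paddle 4 (fourth, next to the red one): 0 on (leaning to +y), 0.30 upright, 1.7 fully off (laid over to -y); 1.45 or more counts as off
- switch_red (a joint): angle of the red paddle at the -y end, same scale: starts on (near 0) and must stay on (under 0.35)
- electrical_tape: black roll of tape lying flat, 58 mm across, 19 mm high; loose bystander, origin at the centre of its underside
- nut_m16: steel hexagon nut, 23x27 mm, 13 mm high; loose bystander, origin at the centre of its underside
- bolt_m12_1: steel bolt lying down, 20x58x17 mm; loose bystander, origin at the centre of its underside
- tape_measure: yellow tape measure, 36x83x63 mm; loose bystander, origin at the centre of its underside
- pliers: blue-handled pliers lying flat, 47x176x15 mm; loose bystander, origin at the centre of its underside
- torch: black torch lying down, 36x124x36 mm; loose bystander, origin at the centre of its underside

How it is judged (in metres and radians):
On the way, in this order (a step that is already met when the one before it is completed fails the run):
1. the first black switch is off while the fourth is still on (value of joint switch_1 above 1.45 rad and value of joint switch_4 below 0.5 rad), for 0.02 s.
2. all four black switches are off and the red one on (value of joint each of switch_1, switch_2, switch_3, switch_4 above 1.45 rad and value of joint switch_red below 0.35 rad), for 0.1 s.
At the end, for the whole second after the job is handed in: All four black switches lie at 1.45 rad or more (of 1.7), at rest, and the red one is still on (under 0.35 rad) (all of step 2 and velocity of joint each of switch_1, switch_2, switch_3, switch_4 below 0.05 rad/s); the robot touches nothing.
It fails at once if the red switch is turned by 0.35 rad or more (not (value of joint switch_red below 0.35 rad)).
It fails at once if the robot presses on the switch unit with more than 30 N (contact force between any of the arm, the fingers and switch_unit above 30 N).
It fails at once if the hand is drawn out from under the canopy (TCP more than 90 mm in front of the unit's origin or more than 190 mm above the bench) after the first black switch is off and before the fourth is (value of joint switch_1 above 1.45 rad and value of joint switch_4 below 1.45 rad and (x of the grasp point in the frame of switch_unit below -0.09 m or z of the grasp point in the frame of switch_unit above 0.19 m)).
It fails at once if a bystander is moved more than 20 mm (distance of any of electrical_tape, nut_m16, bolt_m12_1, tape_measure, pliers, torch from where it was at the start of the episode above 0.02 m).
It also fails if it takes over 42 s, if anything falls off the work surface, if the arm or the gripper's body presses on something with over 40 N, if the wrist force passes 120 N, or if a joint passes its speed limit or range.

## Working session

There is one attempt and no reset: what is moved stays moved. The work goes in short steps, each a Python script; the robot and the scene stay as the last script left them, time stands still between calls to the robot, and variables do not carry over. Pictures are saved under pics/ and viewed, at most 10 in all, crops included, and the job is handed in when it is done.

```bash
mkdir -p pics; ls
python3 - <<'E'
from station import r, cams, job, kinematics
import cv2,numpy as np
for n in("scene","top"):
    f=cams.grab_frame(n); cv2.imwrite(f"pics/{n}0.png",f["color"][:,:,::-1]); print(n,f["mtx"].tolist(),np.round(f["position"],1),np.round(f["rotation"],4).tolist())
    np.savez(f"pics/{n}0.npz",**f)
print(r.get_obs())
E
```

```text
pics
station.py
scene [[446.3726327717042, 0.0, 262.67853346201724], [0.0, 446.3726327717042, 186.66013509900142], [0.0, 0.0, 1.0]] [-300.4 -838.6  639.3] [-0.5028, 0.771, -0.3341, 0.2027]
top [[397.8907722849158, 0.0, 257.4848845103694], [0.0, 397.8907722849158, 186.98702962909618], [0.0, 0.0, 1.0]] [ 102.1 -182.3 1179.1] [-0.148, 0.7901, -0.5848, 0.109]
{'clock': 0.1, 'joints': array([ 1.23968430e+00,  3.78018856e-01,  7.98023044e-02,  1.27437314e+00,
       -4.28549691e-05,  1.46053141e+00]), 'qd': array([-0.00022126, -0.00205174,  0.00312629, -0.0002958 ,  0.00021177,
        0.00156109]), 'joint_efforts': array([ 1.45930604e-03, -4.64690995e+01,  2.70582908e+01,  1.19932208e-02,
       -1.21285157e-04, -4.80751492e-07]), 'position': array([125.77224735, 560.53783834, 249.15435968]), 'ee_rot': array([-1.75377614e-04,  1.10199221e-01,  9.93909114e-01, -8.79627138e-04]), 'force': array([-0.27021824, -0.23376151, -0.14578046]), 'wrist_torque': array([ 0.03453779, -0.04415242, -0.01587089]), 'grip_force': 0.0, 'width': 85.44074907157031}
```

View pics/scene0.png

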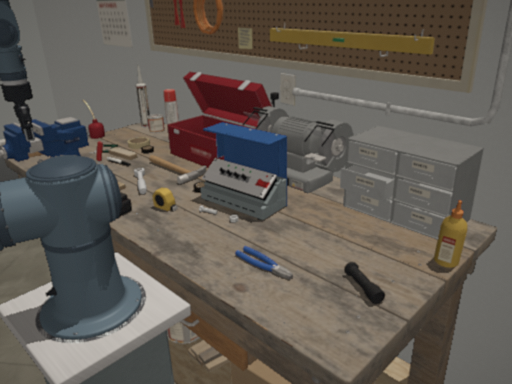

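View pics/top0.png

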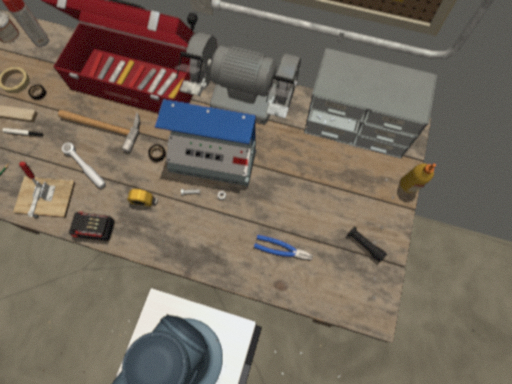

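The scene picture shows the switch unit at about (245,170), with a blue canopy, the row facing the robot and the bolt and nut in front of it. In the top picture the canopy is at about (208,120), the red switch at (240,160) and the bolt and nut at (190,191) and (221,195). Next I'll zoom in and mask the roof.

```bash
cat > h.py <<'E'
import numpy as np,cv2
from scipy.spatial.transform import Rotation as R
def load(p): return dict(np.load(p))
def Rm(f):
    q=np.array(f["rotation"]); return q if q.shape==(3,3) else R.from_quat(q[[1,2,3,0]]).as_matrix()
def cast(f,uv,z):
    uv=np.atleast_2d(uv).astype(float)
    d=np.c_[uv,np.ones(len(uv))]@np.linalg.inv(f["mtx"]).T@Rm(f).T
    return f["position"]+d*((z-f["position"][2])/d[:,2])[:,None]
def proj(f,P):
    c=(np.atleast_2d(P)-f["position"])@Rm(f)@f["mtx"].T
    return c[:,:2]/c[:,2:]
E
python3 - <<'E'
from h import *
for n,(x,y,w,h) in dict(top=(140,85,130,125),scene=(190,110,115,115)).items():
    f=load(f"pics/{n}0.npz"); im=f["color"][:,:,::-1].copy()
    print(n,Rm(f)[:,2])
    cv2.imwrite(f"pics/{n}_z.png",cv2.resize(im[y:y+h,x:x+w],None,fx=4.6,fy=4.6,interpolation=cv2.INTER_CUBIC))
    hsv=cv2.cvtColor(im,cv2.COLOR_BGR2HSV)
    m=cv2.inRange(hsv,(100,120,50),(125,255,255)); mm=np.zeros_like(m); mm[y:y+h,x:x+w]=m[y:y+h,x:x+w]
    cs,_=cv2.findContours(mm,cv2.RETR_EXTERNAL,cv2.CHAIN_APPROX_NONE); c=max(cs,key=cv2.contourArea)
    print(cv2.contourArea(c)); ap=cv2.approxPolyDP(c,3,True)[:,0]; print(ap.tolist())
    print(cast(f,ap,234).round(1).tolist())
E
```

```text
top [ 0.34526122  0.1063696  -0.93245922]
2629.0
[[156, 124], [245, 143], [254, 137], [253, 115], [166, 100]]
[[546.9, 242.5, 234.0], [562.4, -6.1, 234.0], [586.5, -23.6, 234.0], [650.6, -1.0, 234.0], [626.0, 244.9, 234.0]]
scene [ 0.64851407  0.63992592 -0.41221877]
2569.5
[[204, 129], [217, 133], [219, 156], [223, 154], [227, 160], [286, 177], [285, 136], [224, 123]]
[[530.2, 231.2, 234.0], [529.3, 168.2, 234.0], [401.9, 11.8, 234.0], [418.8, 15.2, 234.0], [395.9, -26.1, 234.0], [411.4, -212.5, 234.0], [639.0, -8.8, 234.0], [614.4, 232.6, 234.0]]
```

View pics/top_z.png

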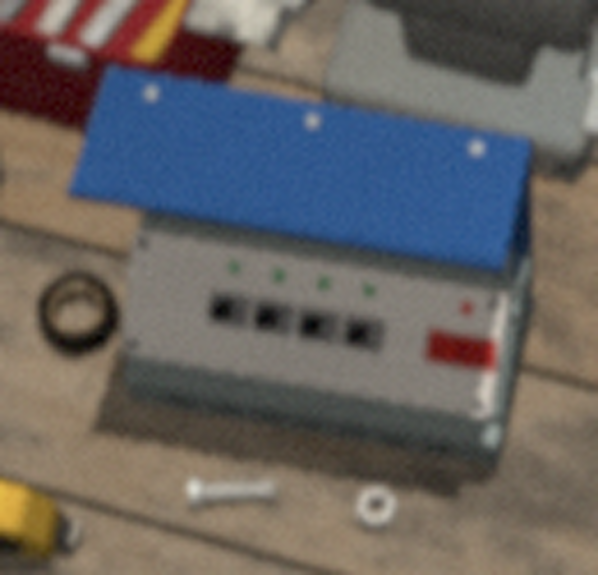

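View pics/scene_z.png

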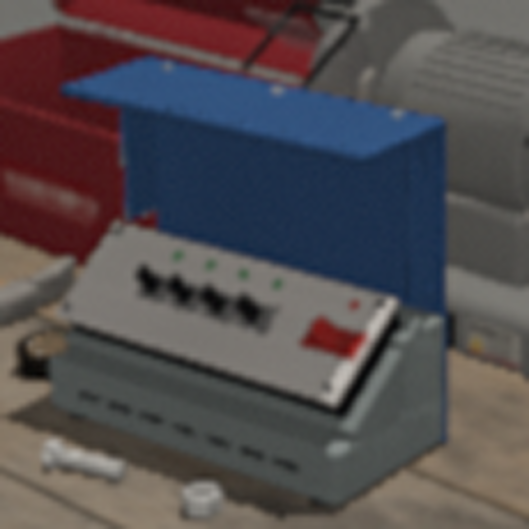

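Run:
```python
from h import *
T=load("pics/top0.npz");S=load("pics/scene0.npz")
o=-.5+.5/4.6
def P(f): Rr=Rm(f).T; return f["mtx"]@np.c_[Rr,-Rr@f["position"]]
pts=dict(FL=((71,194),(62,90)),FR=((500,269),(368,158)),BR=((530,137),(445,120)),BL=((106,66),(138,58)),
 s1=((150,93),(168,66)),s3=((477,149),(398,114)),
 panBL=((128,362),(70,318)),panBR=((468,416),(332,410)),hBR=((492,470),(332,505)),redLED=((467,307),(354,304)))
for k,(t,s) in pts.items():
    t=np.array(t)/4.6+o+(140,85); s=np.array(s)/4.6+o+(190,110)
    X=cv2.triangulatePoints(P(T),P(S),t.reshape(2,1),s.reshape(2,1)); X=(X[:3]/X[3]).ravel()
    print(k,X.round(1),"err",(proj(T,X)-t).round(2),(proj(S,X)-s).round(2),"top@234",cast(T,t,234).round(1)[0,:2],"sc@234",cast(S,s,234).round(1)[0,:2])
```

```text
FL [538.9 244.9 229. ] err [[-0.52  0.39]] [[ 0.44 -0.09]] top@234 [538.1 241.7] sc@234 [527.2 232. ]
FR [567.2 -13.9 229.4] err [[ 0.1  -0.07]] [[-0.09  0.02]] top@234 [564.7 -14.5] sc@234 [557.7 -23.3]
BR [654.   -3.1 230.6] err [[-0.69  0.45]] [[ 0.58 -0.18]] top@234 [653.9  -5.2] sc@234 [643.7 -10. ]
BL [623.9 259.4 230.5] err [[-1.49  1.07]] [[ 1.21 -0.28]] top@234 [626.4 255.1] sc@234 [611.3 250.7]
s1 [616.7 223.9 232.1] err [[-0.26  0.19]] [[ 0.21 -0.05]] top@234 [616.4 222.6] sc@234 [611.6 219.1]
s3 [636.6  23.3 233.1] err [[-0.28  0.18]] [[ 0.23 -0.07]] top@234 [636.9  22.5] sc@234 [633.7  21.5]
panBL [509.7 227.3  72.4] err [[ 1.2  -0.94]] [[-1.12  0.2 ]] top@234 [446.8 169.4] sc@234 [281.2 -77.7]
panBR [542.    1.5  61.1] err [[ 0.96 -0.68]] [[-0.93  0.23]] top@234 [471.4 -25.1] sc@234 [ 292.2 -250.3]
hBR [527.3 -14.9   4.4] err [[-0.07  0.05]] [[ 0.07 -0.02]] top@234 [444.4 -47.8] sc@234 [ 227.9 -312.7]
redLED [588.5  19.3 116.5] err [[-0.42  0.29]] [[ 0.39 -0.1 ]] top@234 [535.8  -3.8] sc@234 [ 387.7 -173.3]
```

```bash
cat >> h.py <<'E'
YAW=np.radians(6.1); O=np.array([569.9,119.1,0])
U=R.from_euler('z',YAW).as_matrix()
def W(p): return O+np.atleast_2d(p)@U.T
N=np.array([-np.sin(np.radians(35)),0,np.cos(np.radians(35))]); SL=np.array([np.cos(np.radians(35)),0,np.sin(np.radians(35))])
def face(s,y,d): return np.array([0,0,85.])+SL*s+N*d+np.array([0,y,0])
E
python3 - <<'E'
from h import *
out=[]
for n,(x,y,w,h) in dict(top=(150,90,110,105),scene=(197,115,95,105)).items():
    f=load(f"pics/{n}0.npz"); im=f["color"][:,:,::-1].copy(); k=700/105*.8
    z=cv2.resize(im[y:y+h,x:x+w],None,fx=k,fy=k,interpolation=cv2.INTER_CUBIC)
    def poly(p,c,cl=True):
        q=(proj(f,W(p))-(x,y)+.5)*k-.5
        cv2.polylines(z,[(q*16).round().astype(np.int32)],cl,c,1,cv2.LINE_AA,4)
    poly([(-16,131,230),(-16,-131,230),(69,-131,234),(69,131,234)],(0,255,255))
    poly([(-63,131,0),(-63,-131,0),(63,-131,0)],(0,255,255),False)
    for d,c in ((0,(255,255,0)),(20,(0,255,0)),(40,(255,0,255))):
        poly([face(-42,125,d),face(-42,-125,d),face(42,-125,d),face(42,125,d)],c)
        for yy in (55,-35,-100): poly([face(-7,yy,d),face(7,yy,d)],c)
    out.append(z)
cv2.imwrite("pics/ov.png",cv2.resize(np.hstack(out),None,fx=.7,fy=.7,interpolation=cv2.INTER_AREA)) if np.hstack(out).shape[1]>1140 else cv2.imwrite("pics/ov.png",cv2.resize(np.hstack(out),(800,int(560*800/np.hstack(out).shape[1]))))
E
```

```text
(no output)
```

View pics/ov.png

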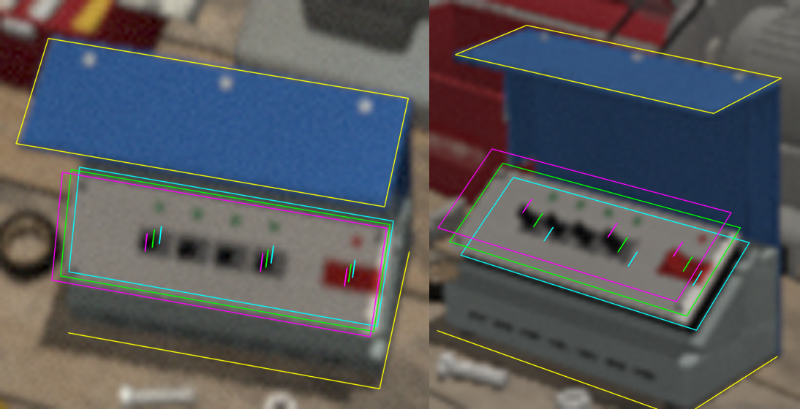

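The yellow canopy outline lies on the roof in both views (left x 16–408, right x 456–780). The panel edges fall between the d=0 and d=20 outlines, so the setting is roughly 10–15 mm. Next I'll check IK along the path, close the fingers and move in front of the unit.

```bash
cat >> h.py <<'E'
def ori(k):  # k: tool x axis in unit frame
    z=-N; x=np.array(k,float); y=np.cross(z,x); q=R.from_matrix(U@np.c_[x,y,z]).as_quat(); return q[[3,0,1,2]]
OPT=dict(yp=(0,1,0),ym=(0,-1,0),sp=tuple(SL),sm=tuple(-SL))
def tcp(y,d,s=0): return W(face(s,y,d+19))[0]
def dec(p): # world TCP -> (s,y,tip height over low face)
    u=(np.asarray(p)-O)@U-np.array([0,0,85]); return np.array([u@SL,u[1],u@N-19])
E
python3 - <<'E'
from h import *
from station import r, cams, job, kinematics
for k,x in OPT.items():
    q=ori(x); print(k,[None if (a:=kinematics.solve_ik(tcp(y,d),q)) is None else np.round(a,2).tolist() for y,d in((99,200),(99,60),(99,0),(99,40),(-61,0),(-61,40))])
E
```

```text
yp [[0.41, -0.26, -0.77, 0.48, -0.17, 1.82], [0.35, 0.04, -0.86, 0.08, -0.14, 1.77], [0.33, 0.19, -0.86, -0.07, -0.13, 1.76], [0.34, 0.09, -0.86, 0.03, -0.14, 1.77], [-0.06, 0.13, -0.93, -0.1, 0.1, 1.43], [-0.07, 0.03, -0.93, 0.01, 0.1, 1.43]]
ym [[0.41, -0.26, -0.77, 0.48, -0.17, -1.32], [0.35, 0.04, -0.86, 0.08, -0.14, -1.37], [0.33, 0.19, -0.86, -0.07, -0.13, -1.39], [0.34, 0.09, -0.86, 0.03, -0.14, -1.37], [-0.06, 0.13, -0.93, -0.1, 0.1, -1.71], [-0.07, 0.03, -0.93, 0.01, 0.1, -1.72]]
sp [[0.41, -0.26, -0.77, 0.48, -0.17, -2.89], [0.35, 0.04, -0.86, 0.08, -0.14, -2.94], [0.33, 0.19, -0.86, -0.07, -0.13, -2.96], [0.34, 0.09, -0.86, 0.03, -0.14, -2.95], [-0.06, 0.13, -0.93, -0.1, 0.1, 3.0], [-0.07, 0.03, -0.93, 0.01, 0.1, 3.0]]
sm [[0.41, -0.26, -0.77, 0.48, -0.17, 0.25], [0.35, 0.04, -0.86, 0.08, -0.14, 0.2], [0.33, 0.19, -0.86, -0.07, -0.13, 0.19], [0.34, 0.09, -0.86, 0.03, -0.14, 0.2], [-0.06, 0.13, -0.93, -0.1, 0.1, -0.14], [-0.07, 0.03, -0.93, 0.01, 0.1, -0.15]]
```

Run:
```python
from h import *
from station import r, cams, job, kinematics
q=ori(OPT["yp"]); r.grab(20); r.goto(tcp(99,200),q)
o=r.get_obs(); print(o["clock"],o["width"],dec(o["position"]),o["force"])
r.line_to(tcp(99,60),q,v=120); r.pause(.3)
o=r.get_obs(); print(o["clock"],dec(o["position"]),o["force"],o["force"]@(U@N))
f=cams.grab_frame("scene"); cv2.imwrite("pics/s1.png",cv2.resize(f["color"][80:230,150:320,::-1],None,fx=4,fy=4,interpolation=cv2.INTER_CUBIC))
```

```text
2.5917 0.0342567094106801 [  0.59845768  99.68115274 200.13580918] [ 0.6568657  -0.07152256 -0.57954011]
4.2083 [ 0.34496422 99.06439157 60.32751122] [-0.00121434  0.52414751  0.16263387] 0.1019673550268866
```

View pics/s1.png

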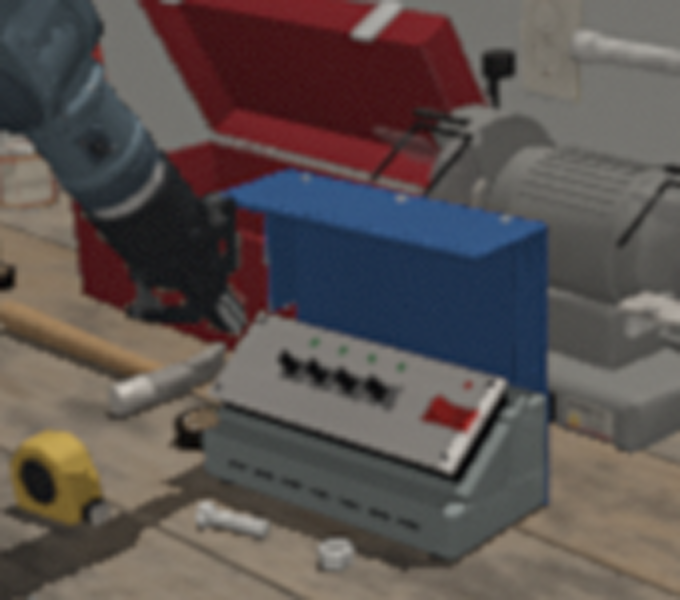

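The picture shows the closed hand at about (190,250). Its knuckle, near (215,210), sticks out towards the canopy corner at (230,195). I'll back out and turn the wrist 90° so the knuckles lie along the row and the narrow side faces the canopy.

Run:
```python
from h import *
from station import r, cams, job, kinematics
r.line_to(tcp(99,200),v=150)
q=ori(OPT["sm"]); r.goto(tcp(99,200),q)
r.line_to(tcp(99,60),q,v=150); r.pause(.3)
n=U@N
o=r.get_obs(); print(o["clock"],dec(o["position"]),o["force"])
b=np.mean([(r.pause(.03),r.get_obs()["force"])[1] for _ in range(6)],0)
d=60
while d>-6:
    d-=2 ; r.line_to(tcp(99,d),q,v=25)
    o=r.get_obs(); F=(o["force"]-b)@n
    if F>1.5: 
        r.pause(.15); o=r.get_obs(); F=(o["force"]-b)@n
        print("contact?",d,F,o["force"]-b,dec(o["position"]))
        if F>1.5: break
print(o["clock"],d,dec(o["position"]),F)
f=cams.grab_frame("scene"); cv2.imwrite("pics/s2.png",cv2.resize(f["color"][80:230,150:320,::-1],None,fx=4,fy=4,interpolation=cv2.INTER_CUBIC))
```

```text
8.125 [ 0.502534   99.13481259 60.47548678] [ 0.69216152 -0.03361868  0.25705333]
contact? 20 3.095335360603146 [-1.79131385 -0.85038344  2.46824276] [9.78375660e-02 9.90313339e+01 2.00994192e+01]
13.475 20 [9.78375660e-02 9.90313339e+01 2.00994192e+01] 3.095335360603146
```

View pics/s2.png

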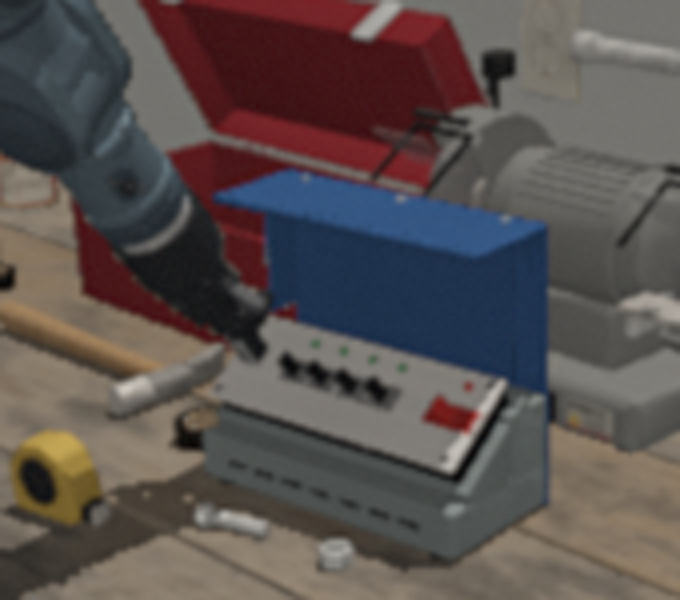

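The fingertip is on the bare face at (255,350), clear of the canopy. It met a clean normal force of 3.1 N at height 20.1, so the relaxed face is at about 21.3. Now the drag, with the tip 2.5 mm above the face.

Run:
```python
from h import *
from station import r, cams, job, kinematics
q=ori(OPT["sm"]); n=U@N; o=r.get_obs()
h=23.8; dz=0
r.line_to(tcp(99,h),q,v=20); r.pause(.2); o=r.get_obs(); b=o["force"]; print(dec(o["position"]),b)
for y in np.linspace(99,-57,14)[1:]:
    r.line_to(tcp(y,h+dz),q,v=40); o=r.get_obs(); p=dec(o["position"]); F=o["force"]-b
    dz=float(np.clip(dz+.6*(h-p[2]),-2,2)); print(round(o["clock"],2),p.round(1),"n",round(F@n,1),"y",round(F@U[:,1],1),"dz",round(dz,2))
    if np.linalg.norm(F)>18: print("stop"); break
f=cams.grab_frame("scene"); cv2.imwrite("pics/s3.png",cv2.resize(f["color"][80:230,150:320,::-1],None,fx=4,fy=4,interpolation=cv2.INTER_CUBIC))
```

```text
[-4.47001218e-02  9.89726666e+01  2.37445313e+01] [0.51078244 0.08543599 0.86119534]
14.52 [-0.1 86.6 23.8] n -0.7 y -1.2 dz 0.01
14.97 [ 0.  74.6 23.8] n -0.5 y 0.8 dz -0.01
15.42 [-0.  62.5 23.8] n 0.9 y -0.1 dz 0.0
15.87 [ 0.1 50.5 23.8] n 0.8 y 0.2 dz -0.02
16.32 [ 0.1 38.3 23.8] n 2.3 y 1.2 dz -0.04
16.77 [-0.  27.2 23.8] n 2.0 y 4.7 dz -0.03
17.22 [-0.2 14.1 23.7] n 2.0 y -0.2 dz 0.02
17.67 [-0.1  2.7 23.8] n 1.8 y 2.3 dz 0.01
18.12 [-0.  -9.6 23.8] n 1.0 y 1.1 dz 0.03
18.57 [  0.  -21.7  23.9] n 2.5 y 0.7 dz -0.0
19.02 [ -0.1 -32.8  23.8] n 2.1 y 5.4 dz -0.01
19.47 [  0.  -46.1  23.8] n 0.9 y -1.0 dz 0.02
19.92 [  0.1 -57.6  23.9] n 2.8 y 0.8 dz -0.02
```

View pics/s3.png

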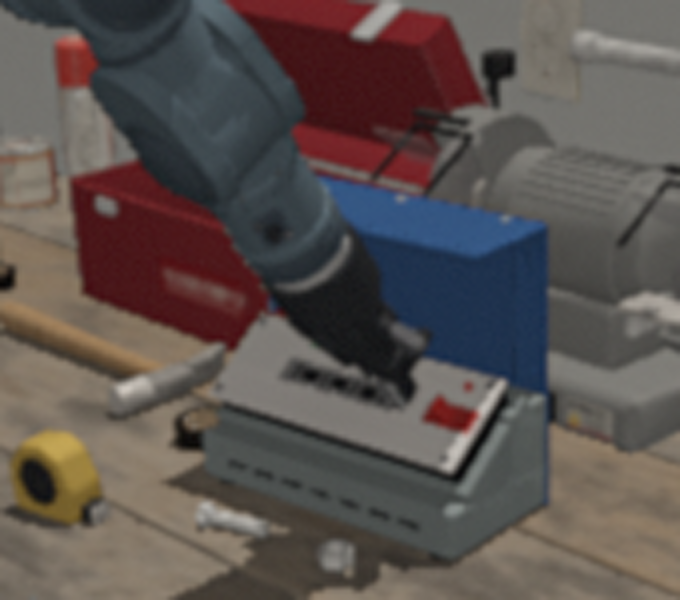

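After the drag the first paddles lie flat at (285–400, 370–395) and the red one still stands at (450,412). I'll lift a little, staying under the canopy, to check the fourth.

Run:
```python
from h import *
from station import r, cams, job, kinematics
q=ori(OPT["sm"])
r.line_to(tcp(-57,64),q,v=80); r.pause(.1); o=r.get_obs(); print(o["clock"],(o["position"]-O)@U,o["force"])
a=cams.grab_frame("scene")["color"][135:205,205:300,::-1]; b=cams.grab_frame("top")["color"][120:190,165:260,::-1]
cv2.imwrite("pics/s4.png",cv2.resize(np.hstack([a,b]),None,fx=4.2,fy=4.2,interpolation=cv2.INTER_CUBIC))
```

```text
20.7167 [-47.69302088 -56.95561365 152.51884036] [-0.45593817 -0.12350677 -0.07982535]
```

View pics/s4.png

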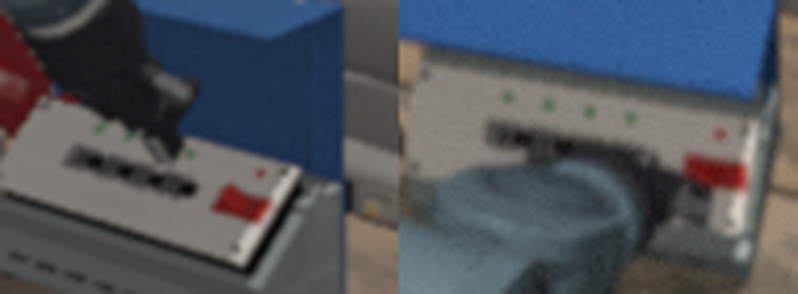

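In the left half all four black paddles lie flat at (75–195, 155–187), the fourth looking the same as the rest. The red one still stands at (240,200). I'll retreat along the normal and hand in.

Run:
```python
from h import *
from station import r, cams, job, kinematics
r.line_to(tcp(-57,200),ori(OPT["sm"]),v=120); r.pause(.5)
o=r.get_obs(); print(o["clock"],dec(o["position"]),o["force"]); print(job.hand_in())
```

```text
22.6 [-6.36033276e-02 -5.69705883e+01  1.99915596e+02] [ 0.36727791  0.88300957 -0.86953414]
the job is handed in; nothing more can be done
None
```

The job is handed in at 22.6 s: the last picture shows all four black switches laid flat after a single drag and the red one still on, with about 5 N the highest force I read; no verdict was returned.

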